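# Latch the oilstone into its holder

## Task

Put the loose oilstone away in the empty stone holder: push the holder's latch back until it stays open, hook the stone's near end under the fixed lip, then press its far end down until the latch snaps shut over it, so that the stone is fully home and let go. Leave the other, stowed stone latched in its holder and the things lying around where they are.

Things in the scene. Friction and masses are not known exactly. Their poses are not given: they have to be found in the camera images.
- stone: the loose oilstone, 0.4 to 0.6 kg: grey stone 178 x 50 mm, from 20 to 42 mm height, in a brown wooden base 225 x 68 x 20 mm that sticks out 23 mm past the stone at either end; both ends alike. Origin: centre of the underside; y along its length, z up. It lies flat on the bench.
- stone_stowed: a second, like oilstone, 0.4 to 0.6 kg: grey stone 178 x 50 mm, from 20 to 42 mm height, in a brown wooden base 225 x 68 x 20 mm that sticks out 23 mm past the stone at either end; both ends alike. Origin: centre of the underside; y along its length, z up. It sits latched in the other holder.
- holder_empty: the empty wooden stone holder fixed to the bench, 306 x 96 mm, base board 10 mm thick. Origin: on the bench below the middle of the stone's place; x runs along it from the lip end (nearer the robot) to the latch end, y across, z up. End wall at x = -114.5, end stops at +114.5 mm (stops 42 mm high): 2 mm of play each way, so a level stone does not pass the lip
- holder_full: the occupied holder, like the empty one: wooden stone holder fixed to the bench, 306 x 96 mm, base board 10 mm thick. Origin: on the bench below the middle of the stone's place; x runs along it from the lip end (nearer the robot) to the latch end, y across, z up. 
- seat_empty (a point): middle of the stone's place in the empty holder, at the height of the seats: 20 mm above the bench. Seats at both ends only, the middle is open. Side guides at both ends stand 74 mm apart, up to 41 mm above the bench, flared at the top
- lip_empty (a point): middle of the lower inner edge of the fixed steel lip on the near end wall: holder x = -104 mm, 44 mm above the bench; the lip is 5 mm thick. The stone's near end goes in under it tilted (about 0.2 rad does), far end raised; then the far end is lowered
- latch_empty (a joint): dark steel jaw latch on the far end of the empty holder, pivot at holder x 126, z 22 mm. In rad: 0 shut, 0.6 fully open; over-centre spring, balance point 0.38: beyond it the latch flies open and stays. Shut, its hook reaches in to x = 105 mm, underside 43 mm above the bench: over a seated stone's base, or blocking the empty place
- latch_full (a joint): the same latch on the occupied holder, shut (0 rad shut, 0.6 open)
- tab_empty (a point): centre of the inner face (towards the stone) of the latch's ribbed thumb tab, 44 mm wide; shut: holder x = 122.5 mm, 72 mm above the bench, tab from 51 to 93 mm. It takes about 6 N along holder +x to push it open, some 25 mm at this height
- heel_empty (a point): tip of the latch's heel, between the two far seats: shut below seat level, open about 14 mm above it, near holder x = 103 mm. It carries the weight of the stone's far end; about 7 N more, pressed down on that end, turns it down and the latch snaps shut over the base
- tape_measure: black tape measure, 32 x 76 x 63 mm, standing on the bench; bystander. Origin: centre of the underside
- sanding_block: pale sanding block, 62 x 110 x 26 mm; bystander. Origin: centre of the underside
- nail_tin: round tin of nails, 74 mm across, 55 mm high; bystander. Origin: centre of the underside

How it is judged:
By the outcome, as a careful person would: the job done as asked, in the order asked, and still so for the second after the job is handed in, with the robot touching nothing.
It also fails if it takes over 58 s, if anything falls off the work surface, if the arm or the gripper's body presses on something with over 40 N, if the wrist force passes 120 N, or if a joint passes its speed limit or range.

## Robot

A 6-joint arm with a two-finger parallel gripper is mounted at the origin on a cart in front of the work surface, level with it; the furniture and walls round the work are solid. World frame = base frame: x ahead of the robot, y to its left, z up, the work surface at z = 0. Lengths are in m, angles in rad, forces in N, time in s.
With the tool pointing down it reaches from about 0.25 to 0.775 m from the base axis. Payload 4 kg.
Tool frame: the origin (TCP) lies at the very end of the fingers, on their centre line; the grasp point (between the pads) lies 19 mm behind it; z points along the fingers, y is the line along which they close (so a half turn about z gives the same grasp; the last joint's range is limited). The gripper opens to 94 mm and grips with 3 to 60 N. Pads are 16 mm wide; open, the fingers measure 119 mm over their backs; the gripper's body (75 mm by 177 mm) begins 78 mm behind the grasp point.
Start: joints at [1.219, 0.087, 1.371, -0, 1.684, -0.103], TCP at [0.135, 0.533, 0.168] pointing down, gripper open.
Joint ranges: [-3.1, 3.1], [-0.76, 2.03], [0.27, 2.55], [-1.08, 4.22], [0.17, 2.65], [-2.57, 2.57]. Speed limits (rad/s): [2.79, 2.79, 3.14, 3.14, 3.14, 3.14].

## Interface

Orientations are given as [roll, pitch, yaw] about the fixed x, y, z axes, in that order (R = Rz(yaw) Ry(pitch) Rx(roll)).
In Python, from bench import robot gives the robot as it stands. The module is installed in compiled form; this text tells all that it offers.
- The arm moves only by the tool move_arm, never from a script. Its argument "deltas" is one flat list of numbers, 7 for each row, row after row: the turn, a rotation vector about the tool's x, y, z in rad, then the shift along the tool's x, y, z in cm, then the closure, from -1 (fully open) to 1 (shut). A call has 1 to 8 rows; each row is the pose to reach, as a shift and turn from the pose commanded when the call began, along the tool's axes at that moment; what a row does not reach only later rows make up. A row lasts 1/10 s, in which the tool goes at most 50 mm and 8.59 degrees, less where a joint would pass 70% of its speed; a pose out of reach is approached as far as the arm can. A call with a gripper value outside its range is refused whole. The fingers move at their own pace and stop on an object; the grip force is fixed at half the most. Time passes only in rows, so rows that repeat a pose let the fingers close. It gives the time, the measured TCP pose, the force, the opening and the grip force at its end, in the units of the state.
- robot.get_obs(): the state, without advancing time (a new reading comes with each control period).
- robot.snapshot(name): name is "scene" or "top"; returns a dict with "image" (420x560x3 uint8, red, green, blue), "depth" (420x560 float32, m along the optical axis (not along the pixel's ray), 0 where there is no reading), "fov_y" (degrees; the focal length in pixels is half the picture's height over the tangent of half this angle, whatever the lens; pixels are square), "cx", "cy" (the principal point, pixels), "origin" and "orientation" of the camera in the world. Camera axes: x right, y up, looking along -z (the intrinsics and any distortion apply to the point x, -y, -z); pixel columns grow to the right and rows downward; lengths in m; the calibration is good to about 2 mm. A picture is of the moment at which its call begins.
- robot.close_job(): hands the job in; it is judged then, once.
The state is a dict: "time": time; "joint_positions": joint angles; "qvel": joint speeds; "joint_torque": joint torques, N m; "tool_pos": TCP position; "ee_rot": TCP orientation; "wrist_force": force on the tool from outside, world axes, zero at the start; "wrist_torque": the same for the moment, N m; "width": finger opening in m; "finger_force": force on a finger pad.
Only numpy, scipy, OpenCV 4.12 (cv2) and the standard library are available. Lean on these libraries where they do the work, as an engineer would, in place of code of your own. Each camera call takes 0.05 s, during which the arm holds its last target. There are 200 camera calls.

## Working session

There is one attempt and no reset: what is moved stays moved. The work goes in short steps, Python scripts to look and compute and a tool call to move; the robot and the scene stay as the last step left them, time stands still between calls to the robot, and variables do not carry over. Pictures are saved under pics/ and viewed, at most 12 in all, crops included, and the job is handed in when it is done.

Besides the shell and the picture viewer there is one more tool, called after ">>>" as name(argument=value, ...) on one line, values as JSON. move_arm: Moves the arm, as the interface text tells. Its arguments: {"type":"object","properties":{"deltas":{"type":"array","items":{"type":"number"}}},"required":["deltas"]}

```bash
mkdir -p pics; cat > h.py <<'E'
import numpy as np, cv2
from bench import robot
from scipy.spatial.transform import Rotation as R
np.set_printoptions(precision=4,suppress=True)
def snap(n,f=None):
    s=robot.snapshot(n)
    if f: cv2.imwrite('pics/'+f,s['image'][:,:,::-1])
    return s
def cam(s):
    o=np.array(s['orientation']); 
    M=o if o.shape==(3,3) else R.from_euler('xyz',o).as_matrix() if o.size==3 else None
    f=210/np.tan(np.radians(s['fov_y'])/2)
    return M,np.array(s['origin']),f
def cloud(s):
    M,o,f=cam(s); v,u=np.mgrid[:420,:560]; d=s['depth']
    p=np.stack([(u-s['cx'])/f*d,-(v-s['cy'])/f*d,-d],-1)
    return p@M.T+o
def ray(s,u,v,z):
    M,o,f=cam(s); r=M@np.array([(u-s['cx'])/f,-(v-s['cy'])/f,-1]); return o+r*(z-o[2])/r[2]
E
python3 - <<'E'
from h import *
for n in('scene','top'):
    s=snap(n,n+'0.png'); print({k:v for k,v in s.items() if k not in('image','depth')}, (s['depth']>0).mean())
print(robot.get_obs())
E
```

```text
{'fov_y': 54.92121708473224, 'cx': 273.90183691940365, 'cy': 212.9499637305573, 'origin': array([-0.2691, -0.5072,  0.693 ]), 'orientation': array([ 0.9574,  0.0193, -1.0442])} 0.8447959183673469
{'fov_y': 47.37204451695126, 'cx': 286.19727155021644, 'cy': 208.23127215773133, 'origin': array([ 0.4144, -0.056 ,  1.3208]), 'orientation': array([ 0.0727,  0.017 , -1.5738])} 0.9958928571428571
{'time': 0.1, 'joint_positions': array([ 1.2189,  0.0879,  1.3721,  0.    ,  1.6836, -0.1031]), 'qvel': array([ 0.0009, -0.0007, -0.0045, -0.0009,  0.0006,  0.    ]), 'joint_torque': array([  0.0021, -34.125 , -30.3303,   0.072 ,   0.0304,  -0.0001]), 'tool_pos': array([0.1353, 0.5325, 0.1667]), 'ee_rot': array([-3.1396, -0.0002,  2.8928]), 'wrist_force': array([-0.3652,  0.5643,  0.3432]), 'wrist_torque': array([0.0181, 0.0211, 0.0264]), 'finger_force': 0.0, 'width': 0.09366859388575911}
```

View pics/scene0.png

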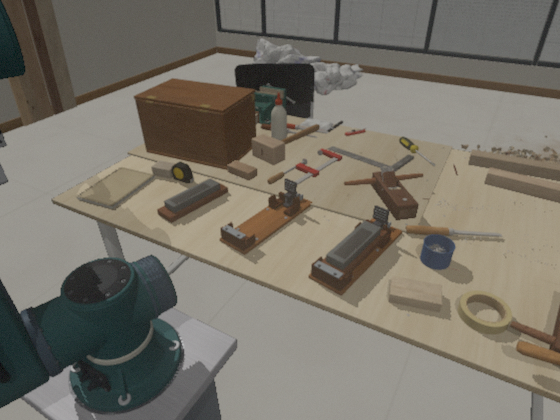

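View pics/top0.png

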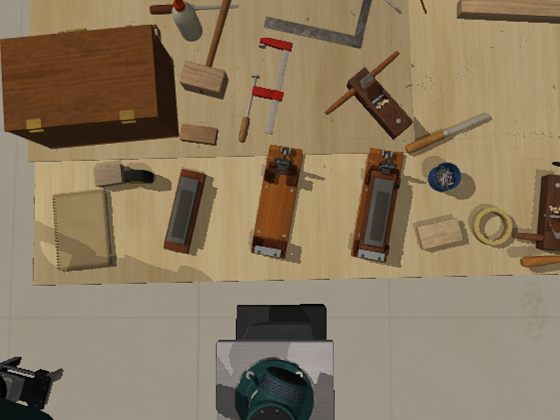

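The scene shows the loose stone at about (186,212) in the top view. The empty holder is at (276,205), with its lip near (270,252) and its latch near (285,155). The full holder is at (380,205). Next I'll measure with depth.

```bash
python3 - <<'E'
from h import *
s=snap('top'); P=cloud(s)
def rect(u0,u1,v0,v1,z0,z1,name):
    Q=P[v0:v1,u0:u1]; m=((Q[...,2]>z0)&(Q[...,2]<z1)).astype(np.uint8)
    n,l,st,_=cv2.connectedComponentsWithStats(m); k=1+np.argmax(st[1:,4])
    q=Q[l==k]; c,wh,a=cv2.minAreaRect((q[:,:2]*1000).astype(np.float32)); 
    b=cv2.boxPoints((c,wh,a)); e=[b[1]-b[0],b[2]-b[1]]; e=max(e,key=np.linalg.norm)
    print(name,np.array(c),np.array(wh),'axis deg',np.degrees(np.arctan2(e[1],e[0]))%180,'zmed',np.median(q[:,2]),len(q))
print('bench z',np.median(P[180:250,215:240,2]),np.median(P[180:250,320:345,2]))
rect(155,215,160,262,.032,.055,'stone top')
rect(155,215,160,262,.012,.055,'stone all')
rect(245,305,138,265,.006,.2,'empty all')
rect(245,305,235,265,.036,.06,'empty lip')
rect(245,305,135,190,.075,.12,'empty tab')
rect(245,305,135,190,.034,.12,'empty latch+stops')
rect(345,410,138,270,.006,.2,'full all')
rect(90,160,155,190,.012,.1,'tape')
# heights along the empty holder's tall points
Q=P[135:265,245:310].reshape(-1,3); 
for z0,z1 in((.034,.048),(.048,.06),(.06,.08),(.08,.11)):
    q=Q[(Q[:,2]>z0)&(Q[:,2]<z1)&(Q[:,0]>.4)]; print(z0,len(q),q.min(0) if len(q) else '',q.max(0) if len(q) else '',q.mean(0))
E
```

```text
bench z -0.0007525551977499711 -0.0009520230101829341
stone top [503.7116 245.0368] [ 51.8591 177.5216] axis deg 167.61429 zmed 0.04111932263238782 1251
stone all [503.4617 245.1765] [ 69.9569 224.766 ] axis deg 168.0947 zmed 0.0388135264035574 2037
empty all [540.3218  -0.7845] [164.3459 332.2815] axis deg 179.5848 zmed 0.010781811273245512 4016
empty lip [394.6091  20.9158] [93.4541 39.7857] axis deg 61.794304 zmed 0.04739872115021471 248
empty tab [629.4645 -26.0909] [40.2322  7.9394] axis deg 80.063774 zmed 0.0900843796836508 61
empty latch+stops [621.3359 -24.4026] [75.1318 24.6895] axis deg 78.77232 zmed 0.05040052254561078 201
full all [ 534.8638 -284.8952] [177.3706 339.4465] axis deg 179.5988 zmed 0.038543361394217435 4413
tape [604.9434 413.7283] [ 56.409 155.882] axis deg 94.29826 zmed 0.034190463082630296 936
0.034 203 [ 0.4015 -0.0639  0.0341] [0.6501 0.0575 0.048 ] [ 0.5447 -0.0063  0.0403]
0.048 60 [ 0.4017 -0.0346  0.0481] [0.6307 0.0483 0.0548] [ 0.561  -0.0089  0.0508]
0.06 22 [ 0.623  -0.0455  0.0601] [ 0.6306 -0.0059  0.0786] [ 0.6259 -0.0271  0.0694]
0.08 55 [ 0.6233 -0.0457  0.0802] [ 0.6352 -0.0065  0.0956] [ 0.629  -0.026   0.0897]
```

```bash
python3 - <<'E'
from h import *
s=snap('top'); P=cloud(s); P[...,2]+=.0008
Q=P[130:270,240:312]
def pr(n,m):
    m=cv2.morphologyEx(m.astype(np.uint8),cv2.MORPH_OPEN,np.ones((3,3)))
    k,l,st,_=cv2.connectedComponentsWithStats(m)
    for i in range(1,k):
        if st[i,4]<12: continue
        q=Q[l==i]; c,wh,a=cv2.minAreaRect((q[:,:2]*1000).astype(np.float32)); b=cv2.boxPoints((c,wh,a)); e=max([b[1]-b[0],b[2]-b[1]],key=np.linalg.norm)
        print(n,st[i],np.array(c),np.array(wh),np.degrees(np.arctan2(e[1],e[0]))%180)
z=Q[...,2]
pr('board',(z>.006)&(z<.014)); pr('lip',(z>.045)&(z<.06)); pr('tab',z>.075); pr('all',z>.0065)
# board edges per row
L=[];Rr=[]
for v in range(35,110):
    w=np.where((z[v]>.006)&(z[v]<.013))[0]
    if len(w)>15: L.append(Q[v,w[0],:2]);Rr.append(Q[v,w[-1],:2])
L=np.array(L);Rr=np.array(Rr)
for E in(L,Rr): p=np.polyfit(E[:,0],E[:,1],1); r=E[:,1]-np.polyval(p,E[:,0]); g=abs(r)<.004; p=np.polyfit(E[g,0],E[g,1],1); print(np.degrees(np.arctan(p[0])),np.polyval(p,.52),g.sum(),len(g))
im=s['image'][130:270,150:312]; cv2.imwrite('pics/c1.png',cv2.resize(im[:,:,::-1],None,fx=4.2,fy=4.2,interpolation=2))
s2=snap('scene'); cv2.imwrite('pics/c2.png',cv2.resize(s2['image'][160:300,150:350,::-1],None,fx=4,fy=4,interpolation=2))
E
```

```text
board [18  0  6  4 21] [724.1931  36.7914] [14.4489  9.4922] 89.11462
board [52  0  4  4 16] [723.918  -54.9718] [8.3535 9.3486] 179.75058
board [64  0  7  5 25] [721.944  -92.4534] [16.7442 12.2369] 89.55931
board [ 18   3  35  29 391] [679.0961  -5.5044] [72.6224 98.9425] 100.87928
board [23  5  3  4 12] [710.191  27.096] [5.8037 8.9193] 179.42268
board [64  5  8  8 42] [703.9299 -93.7759] [19.593  21.0851] 179.67488
board [55  6  6 11 50] [697.1386 -65.9837] [13.9177 29.2669] 179.73943
board [11  9  4  5 17] [698.1809  59.1389] [11.9391  8.7753] 0.20042163
board [ 0 12  7 11 63] [681.2711  85.5103] [17.3503 29.1875] 179.57031
board [67 15  5  4 16] [681.9023 -97.8726] [12.6943  7.1579] 76.28079
board [ 7 17 11  8 50] [671.5387  60.256 ] [27.7678 19.6995] 89.16146
board [59 19  4  3 12] [671.6264 -74.1693] [8.3297 6.5129] 89.46261
board [51 20  3  5 15] [666.377  -50.5817] [ 5.5612 11.6953] 179.77342
board [69 20  3  5 13] [ 665.9625 -100.4816] [12.0957  5.7004] 0.07365216
board [58 23  5  4 18] [659.1492 -72.7238] [11.4095  7.9591] 87.60121
board [51 26 10 10 68] [642.3448 -60.161
[... 1397 characters left out ...]
  8  6  6 27] [698.0651 -90.8989] [15.4177 14.0925] 0.12163234
all [18 10  4 10 33] [688.1022  39.6386] [ 8.49   26.0778] 179.96065
all [55 11  5  6 23] [689.602  -64.5435] [11.1109 14.1955] 179.89444
all [ 7 17 11  8 53] [671.6198  60.2689] [27.7336 20.0035] 89.53319
all [58 17  8 10 46] [668.0064 -75.0591] [15.0783 30.6304] 153.90572
all [ 0 20  5  3 15] [670.1005  88.3072] [ 6.4741 11.3896] 93.31418
all [19 22  4  4 15] [662.5729  36.9093] [8.4618 9.3526] 179.94035
all [24 22  3  4 12] [662.5585  24.3776] [9.3149 5.4176] 0.3172815
all [44 93  6  9 42] [440.5465 -39.466 ] [58.9613 18.7853] 14.712426
-6.304738299072031 0.04302695630115701 26 57
-8.325330950813218 -0.055273415223625666 16 57
```

View pics/c1.png

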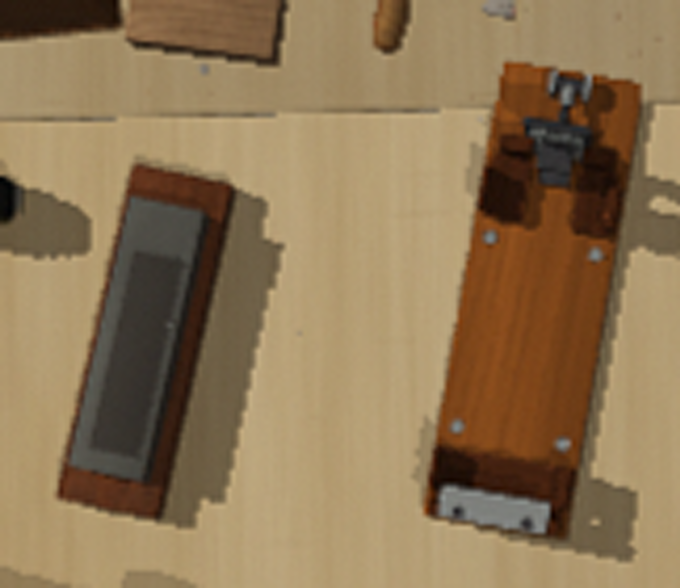

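View pics/c2.png

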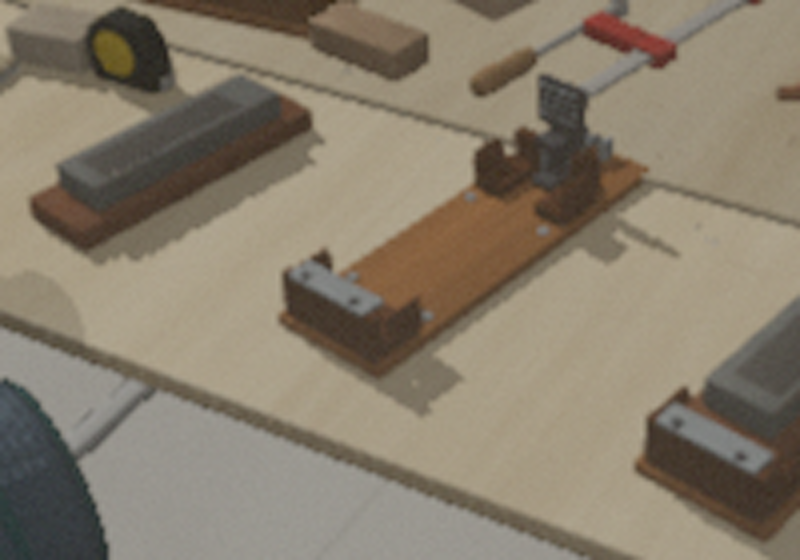

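The crop shows the holder board's corners at (503,63), (640,83), (570,540) and (428,515). It also shows the steel lip at (438–552, 485–537), the latch shut, and the stone nearly parallel to the holder.

```bash
cat >> h.py <<'E'
A=np.radians(-10.1); O=np.array([.5053,-.0041])
ex=np.array([np.cos(A),np.sin(A)]); ey=np.array([-np.sin(A),np.cos(A)])
def W(x,y,z): # holder mm -> world m
    return np.r_[O+(x*ex+y*ey)/1000,z/1000]
def Rt(yaw_axis,tilt=0): # tool down, tool x against the axis; tilt: far end (axis dir) raised
    return R.from_euler('xyz',[np.pi,0,yaw_axis+np.pi])*R.from_euler('y',tilt)
def delta(ts,p0=None,R0=None):
    o=robot.get_obs()
    p0=np.array(o['tool_pos']) if p0 is None else p0; R0=R.from_euler('xyz',o['ee_rot']) if R0 is None else R0
    for p,Rg in ts: print('turn',(R0.inv()*Rg).as_rotvec().round(3),'cm',(R0.inv().apply(p-p0)*100).round(2))
def hold(): # tool pos in holder mm
    o=robot.get_obs(); d=np.array(o['tool_pos']); q=d[:2]-O
    print('t',round(o['time'],2),'holder mm',(q@ex*1000).round(1),(q@ey*1000).round(1),(d[2]*1000).round(1),'rot',o['ee_rot'],'F',o['wrist_force'],'w',round(o['width'],4))
E
python3 - <<'E'
from h import *
s=snap('top')
c=np.array([ray(s,150+u/4.2,130+v/4.2,.010)[:2] for u,v in((503,63),(640,83),(570,540),(428,515))]); print(c)
d1=c[0]-c[3];d2=c[1]-c[2]; print([np.degrees(np.arctan2(d[1],d[0])) for d in(d1,d2)],np.linalg.norm(d1),np.linalg.norm(d2))
print('board ctr in holder', [(c.mean(0)-O)@ex,(c.mean(0)-O)@ey])
delta([(W(92,0,150),Rt(A)),(W(92,0,76),Rt(A))])
E
```

```text
[[ 0.6861  0.011 ]
 [ 0.6721 -0.0794]
 [ 0.3725 -0.0323]
 [ 0.3889  0.06  ]]
[np.float64(-9.353588670956672), np.float64(-8.921058791760654)] 0.3012004186551063 0.3033274201201428
board ctr in holder [np.float64(0.025259858269065644), np.float64(-0.001662954158671002)]
turn [-0.001 -0.    -0.073] cm [-58.25 -42.27   1.76]
turn [-0.001 -0.    -0.073] cm [-58.25 -42.27   9.16]
```

>>> move_arm(deltas=[0, 0, -0.073, -20, -14, 0, 1, 0, 0, -0.073, -58.2, -42.3, 1.0, 1, 0, 0, -0.073, -58.2, -42.3, 1.0, 1, 0, 0, -0.073, -58.2, -42.3, 1.0, 1, 0, 0, -0.073, -58.2, -42.3, 1.0, 1, 0, 0, -0.073, -58.2, -42.3, 1.0, 1, 0, 0, -0.073, -58.2, -42.3, 1.0, 1, 0, 0, -0.073, -58.2, -42.3, 1.0, 1])

```text
time: 1.1
tool_pos: [0.3924, 0.2241, 0.1628]
ee_rot: [3.141, 0.001, 2.966]
wrist_force: [0.8, 1.4, 0.1]
width: 0.0334
finger_force: 0.0
```

>>> move_arm(deltas=[0, 0, 0, 0, 0, 0, 1, 0, 0, 0, 0, 0, 0, 1, 0, 0, 0, 0, 0, 0, 1, 0, 0, 0, 0, 0, 0, 1, 0, 0, 0, 0, 0, 0, 1, 0, 0, 0, 0, 0, 0, 1, 0, 0, 0, 0, 0, 0, 1, 0, 0, 0, 0, 0, 0, 1])

```text
time: 1.9
tool_pos: [0.3913, 0.2261, 0.1626]
ee_rot: [3.141, 0.0, 2.967]
wrist_force: [-0.1, -0.4, -0.6]
width: 0.0003
finger_force: 0.0
```

```bash
python3 - <<'E'
from h import *
hold(); delta([(W(92,0,150),Rt(A)),(W(92,0,76),Rt(A))])
E
```

```text
t 1.9 holder mm -152.6 206.6 162.6 rot [3.1415 0.0001 2.9665] F [-0.1391 -0.3549 -0.6262] w 0.0003
turn [0.    0.    0.001] cm [-24.44 -20.69   1.26]
turn [0.    0.    0.001] cm [-24.44 -20.7    8.66]
```

>>> move_arm(deltas=[0, 0, 0, -24.4, -20.7, 0.5, 1, 0, 0, 0, -24.4, -20.7, 0.5, 1, 0, 0, 0, -24.4, -20.7, 0.5, 1, 0, 0, 0, -24.4, -20.7, 0.5, 1, 0, 0, 0, -24.4, -20.7, 0.5, 1, 0, 0, 0, -24.4, -20.7, 0.5, 1, 0, 0, 0, -24.4, -20.7, 0.5, 1, 0, 0, 0, -24.4, -20.7, 0.5, 1])

```text
time: 2.7
tool_pos: [0.5965, -0.0234, 0.1562]
ee_rot: [-3.141, -0.002, 2.962]
wrist_force: [-0.3, 0.3, 0.4]
width: 0.0004
finger_force: 0.0
```

```bash
python3 - <<'E'
from h import *
hold(); delta([(W(92,0,150),Rt(A)),(W(92,0,76),Rt(A))])
E
```

```text
t 2.7 holder mm 93.2 -3.0 156.2 rot [-3.1411 -0.0015  2.9618] F [-0.2588  0.3273  0.4356] w 0.0004
turn [-0.001 -0.002 -0.004] cm [0.12 0.3  0.62]
turn [-0.001 -0.002 -0.004] cm [0.11 0.31 8.02]
```

Next I'll lower and push, in small steps.

>>> move_arm(deltas=[0, 0, 0, 0, 0, 4, 1, 0, 0, 0, 0, 0, 8, 1, 0, 0, 0, 0, 0, 8, 1, 0, 0, 0, -1, 0, 8, 1, 0, 0, 0, -2, 0, 8, 1, 0, 0, 0, -2.5, 0, 8, 1, 0, 0, 0, -3, 0, 8, 1, 0, 0, 0, -3, 0, 8, 1])

```text
time: 3.5
tool_pos: [0.6264, -0.0261, 0.0787]
ee_rot: [3.141, 0.002, 2.966]
wrist_force: [0.1, -1.1, 0.3]
width: 0.0004
finger_force: 0.0
```

>>> move_arm(deltas=[0, 0, 0, -0.5, 0, 0, 1, 0, 0, 0, -1, 0, 0, 1, 0, 0, 0, -1.5, 0, 0, 1, 0, 0, 0, -1.5, 0, 0, 1])

```text
time: 3.9
tool_pos: [0.6403, -0.0287, 0.0773]
ee_rot: [3.142, -0.0, 2.966]
wrist_force: [0.0, 0.2, 0.2]
width: 0.0004
finger_force: 0.0
```

```bash
python3 - <<'E'
from h import *
hold(); s=snap('scene'); cv2.imwrite('pics/c3.png',cv2.resize(s['image'][160:260,220:340,::-1],None,fx=5,fy=5,interpolation=2))
E
```

```text
t 3.9 holder mm 137.2 -0.6 77.3 rot [ 3.1415 -0.      2.9656] F [0.0133 0.1751 0.1637] w 0.0004
```

View pics/c3.png

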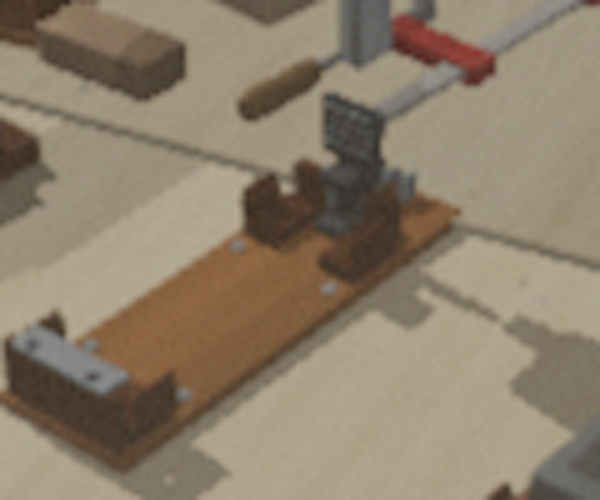

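```bash
python3 - <<'E'
from h import *
hold(); s=snap('scene'); M,o,f=cam(s)
def px(p):
    c=M.T@(p-o); return np.array([s['cx']+f*c[0]/-c[2], s['cy']-f*c[1]/-c[2]])
t=np.array(robot.get_obs()['tool_pos'])
print('tip',px(t),'tab',px(W(122.5,0,72)),px(W(122.5,22,93)),px(W(122.5,-22,93)),'open tab',px(W(148,0,65)))
for z in (.05,.1): print(px(W(122.5,0,72)))
P=cloud(s)
q=P[180:192,285:296].reshape(-1,3); print('tab pts holder',np.median((q[:,:2]-O)@ex*1000),np.median((q[:,:2]-O)@ey*1000),np.median(q[:,2]))
q=P[161:170,290:297].reshape(-1,3); print('finger pts',np.median((q[:,:2]-O)@ex*1000),np.median((q[:,:2]-O)@ey*1000),np.median(q[:,2]))
E
```

```text
t 3.95 holder mm 136.8 -0.5 77.3 rot [ 3.1415 -0.0004  2.9657] F [-0.8525  1.3011 -0.6847] w 0.0003
tip [292.4909 183.1036] tab [289.3562 186.5532] [283.5108 178.0089] [295.3604 182.8002] open tab [294.6638 185.0654]
[289.3562 186.5532]
[289.3562 186.5532]
tab pts holder 124.78600268431308 -0.30079606610163506 0.07434253519996548
finger pts 128.56001086593403 -8.927313760209708 0.1419666740191564
```

```bash
python3 - <<'E'
from h import *
s=snap('scene'); P=cloud(s)
for v in range(140,194,3):
    for u in (289,293):
        p=P[v,u]; print(v,u,'h',((p[:2]-O)@ex*1000).round(),((p[:2]-O)@ey*1000).round(),(p[2]*1000).round(),s['image'][v,u],end=' | ')
    print()
s=snap('top'); cv2.imwrite('pics/c4.png',np.hstack([cv2.resize(s['image'][120:200,235:335,::-1],None,fx=5,fy=5,interpolation=2)]))
E
```

```text
140 289 h 104.0 -13.0 231.0 [45 44 42] | 140 293 h 105.0 -26.0 234.0 [71 62 47] | 
143 289 h 103.0 -14.0 223.0 [45 46 42] | 143 293 h 107.0 -24.0 224.0 [75 67 46] | 
146 289 h 128.0 6.0 199.0 [78 75 75] | 146 293 h 128.0 -8.0 203.0 [68 65 64] | 
149 289 h 124.0 3.0 192.0 [89 89 85] | 149 293 h 126.0 -10.0 195.0 [89 87 86] | 
152 289 h 128.0 6.0 180.0 [92 91 87] | 152 293 h 127.0 -9.0 186.0 [90 89 87] | 
155 289 h 128.0 6.0 171.0 [92 91 88] | 155 293 h 125.0 -11.0 178.0 [95 95 92] | 
158 289 h 125.0 3.0 164.0 [93 92 91] | 158 293 h 129.0 -7.0 165.0 [101  97  97] | 
161 289 h 126.0 4.0 153.0 [101 102 100] | 161 293 h 127.0 -10.0 158.0 [99 98 96] | 
164 289 h 129.0 6.0 142.0 [101  99  96] | 164 293 h 124.0 -12.0 150.0 [102  99  98] | 
167 289 h 127.0 5.0 134.0 [97 97 95] | 167 293 h 126.0 -10.0 139.0 [100  99  98] | 
170 289 h 124.0 3.0 126.0 [98 99 98] | 170 293 h 127.0 -10.0 129.0 [96 98 97] | 
173 289 h 271.0 119.0 10.0 [154 143 124] | 173 293 h 276.0 106.0 12.0 [146 137 121] | 
176 289 h 255.0 107.0 10.0 [162 151 130] | 176 293 h 265.0 97.0 9.0 [162 151 129] | 
179 289 h 125.0 4.0 95.0 [131 124 107] | 179 293 h 249.0 85.0 8.0 [161 151 129] | 
182 289 h 124.0 3.0 86.0 [81 82 76] | 182 293 h 126.0 -10.0 90.0 [69 66 63] | 
185 289 h 124.0 3.0 76.0 [76 74 71] | 185 293 h 126.0 -11.0 80.0 [62 60 55] | 
188 289 h 124.0 3.0 65.0 [63 60 55] | 188 293 h 126.0 -11.0 70.0 [76 74 72] | 
191 289 h 124.0 3.0 55.0 [62 57 51] | 191 293 h 124.0 -12.0 60.0 [69 68 62] |
```

View pics/c4.png

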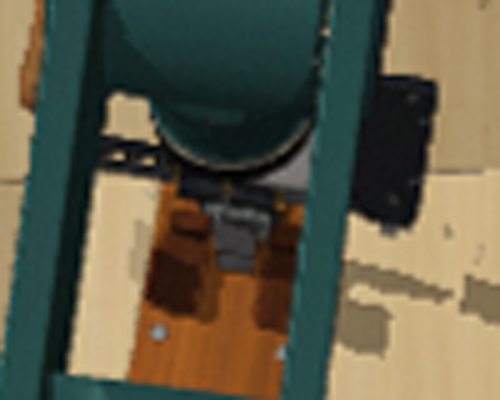

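>>> move_arm(deltas=[0, 0, 0, 2.5, 0, 0, 1, 0, 0, 0, 5.2, 0, 0, 1, 0, 0, 0, 5.2, 0, 1, 1, 0, 0, 0, 5.2, 0, 2, 1, 0, 0, 0, 5.2, 0, 3, 1, 0, 0, 0, 5.2, 0, 4, 1, 0, 0, 0, 5.2, 0, 4, 1])

```text
time: 4.8
tool_pos: [0.5873, -0.0194, 0.0347]
ee_rot: [-3.141, -0.005, 2.966]
wrist_force: [0.6, 0.0, 0.1]
width: 0.0002
finger_force: 0.0
```

```bash
python3 - <<'E'
from h import *
hold(); s=snap('scene'); P=cloud(s)
cv2.imwrite('pics/c5.png',cv2.resize(s['image'][110:260,200:340,::-1],None,fx=4,fy=4,interpolation=2))
M,o,f=cam(s); c=M.T@(np.array(robot.get_obs()['tool_pos'])-o); print('tip px',s['cx']-f*c[0]/c[2],s['cy']+f*c[1]/c[2])
E
```

```text
t 4.8 holder mm 83.4 -0.7 34.7 rot [-3.1414 -0.0047  2.9656] F [0.5967 0.0348 0.0791] w 0.0002
tip px 281.32417196801396 202.550799429859
```

View pics/c5.png

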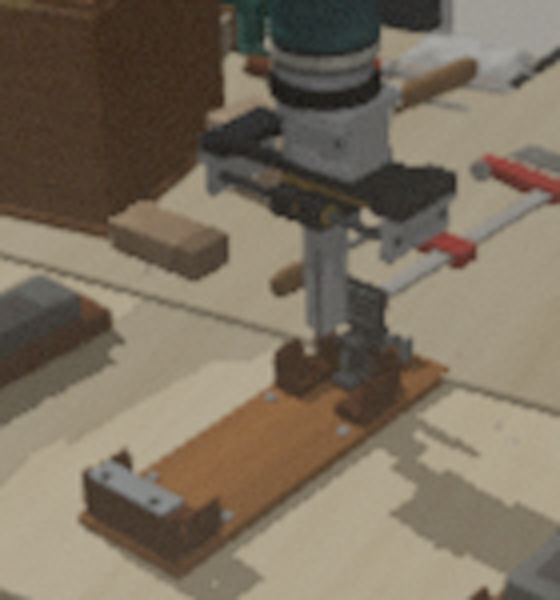

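The fingertip appears at about image pixel (281,194), which is higher than the reported TCP projects to (row 202). I'll check this against depth.

```bash
python3 - <<'E'
from h import *
hold(); s=snap('scene'); P=cloud(s)
for v in range(165,204,2):
    for u in (280,283):
        p=P[v,u]; print(v,u,'h',((p[:2]-O)@ex*1000).round(),((p[:2]-O)@ey*1000).round(),(p[2]*1000).round(),s['image'][v,u],end=' | ')
    print()
E
```

```text
t 4.85 holder mm 84.1 -0.6 35.8 rot [-3.1416 -0.003   2.9657] F [-0.0986  0.244   0.5179] w 0.0005
165 280 h 56.0 -21.0 179.0 [68 55 36] | 165 283 h 67.0 -22.0 174.0 [62 60 58] | 
167 280 h 77.0 -3.0 158.0 [64 61 59] | 167 283 h 79.0 -12.0 160.0 [92 89 88] | 
169 280 h 74.0 -5.0 153.0 [89 87 83] | 169 283 h 79.0 -12.0 154.0 [92 90 87] | 
171 280 h 73.0 -7.0 148.0 [89 88 86] | 171 283 h 77.0 -14.0 149.0 [93 91 87] | 
173 280 h 75.0 -4.0 140.0 [84 82 81] | 173 283 h 80.0 -11.0 140.0 [89 90 85] | 
175 280 h 74.0 -5.0 135.0 [83 79 76] | 175 283 h 77.0 -14.0 136.0 [92 93 91] | 
177 280 h 76.0 -3.0 127.0 [83 81 77] | 177 283 h 80.0 -11.0 128.0 [101 101  97] | 
179 280 h 74.0 -5.0 122.0 [88 86 84] | 179 283 h 79.0 -12.0 122.0 [101  99  95] | 
181 280 h 74.0 -5.0 115.0 [91 89 89] | 181 283 h 79.0 -12.0 115.0 [101 101  97] | 
183 280 h 74.0 -5.0 108.0 [92 91 90] | 183 283 h 81.0 -10.0 108.0 [102 100  97] | 
185 280 h 76.0 -3.0 101.0 [94 92 88] | 185 283 h 80.0 -11.0 102.0 [98 97 96] | 
187 280 h 72.0 -6.0 97.0 [91 88 85] | 187 283 h 81.0 -10.0 94.0 [102 101  98] | 
189 280 h 74.0 -5.0 89.0 [93 94 90] | 189 283 h 79.0 -12.0 89.0 [100  97  96] | 
191 280 h 75.0 -3.0 81.0 [94 91 90] | 191 283 h 89.0 -3.0 74.0 [111 106 101] | 
193 280 h 116.0 30.0 41.0 [83 78 73] | 193 283 h 122.0 24.0 41.0 [90 72 60] | 
195 280 h 118.0 33.0 31.0 [58 46 35] | 195 283 h 108.0 12.0 45.0 [60 50 43] | 
197 280 h 114.0 29.0 28.0 [61 50 37] | 197 283 h 116.0 19.0 31.0 [65 53 44] | 
199 280 h 115.0 31.0 19.0 [70 52 39] | 199 283 h 116.0 19.0 24.0 [61 50 34] | 
201 280 h 104.0 21.0 22.0 [79 56 43] | 201 283 h 114.0 17.0 19.0 [61 50 39] | 
203 280 h 104.0 21.0 15.0 [68 53 42] | 203 283 h 105.0 10.0 19.0 [68 61 54] |
```

Depth puts the real fingertip about 43 mm above the reported TCP. At this height the tip is on the tab, so I'll push and feel for contact.

>>> move_arm(deltas=[0, 0, 0, -1, 0, 0, 1, 0, 0, 0, -2, 0, 0, 1, 0, 0, 0, -2.5, 0, 0, 1, 0, 0, 0, -3, 0, 0, 1, 0, 0, 0, -3.3, 0, 0, 1, 0, 0, 0, -3.3, 0, 0, 1])

```text
time: 5.5
tool_pos: [0.6199, -0.0251, 0.0378]
ee_rot: [-3.141, -0.003, 2.966]
wrist_force: [-6.1, 0.5, 4.4]
width: 0.0002
finger_force: 2.7
```

>>> move_arm(deltas=[0, 0, 0, -0.5, 0, 0, 1, 0, 0, 0, -1, 0, 0, 1, 0, 0, 0, -1, 0, 0, 1])

```text
time: 5.8
tool_pos: [0.631, -0.027, 0.0372]
ee_rot: [3.141, -0.0, 2.966]
wrist_force: [-1.7, 0.9, 1.2]
width: 0.0002
finger_force: 1.3
```

>>> move_arm(deltas=[0, 0, 0, -0.5, 0, 0, 1, 0, 0, 0, -1, 0, 0, 1, 0, 0, 0, -1, 0, 0, 1])

```text
time: 6.1
tool_pos: [0.6424, -0.0291, 0.0377]
ee_rot: [3.141, 0.003, 2.966]
wrist_force: [-0.4, 0.7, 0.1]
width: 0.0005
finger_force: 0.0
```

```bash
python3 - <<'E'
from h import *
hold(); s=snap('scene'); P=cloud(s)
for v in range(165,204,3):
    for u in (288,292,296):
        p=P[v,u]; print(v,u,'h',((p[:2]-O)@ex*1000).round(),((p[:2]-O)@ey*1000).round(),(p[2]*1000).round(),end=' | ')
    print()
E
```

```text
t 6.1 holder mm 139.4 -0.5 37.7 rot [3.1414 0.0026 2.9656] F [-0.387   0.6855  0.059 ] w 0.0005
165 288 h 129.0 10.0 138.0 | 165 292 h 127.0 -6.0 143.0 | 165 296 h 136.0 -13.0 142.0 | 
168 288 h 129.0 10.0 127.0 | 168 292 h 129.0 -4.0 132.0 | 168 296 h 138.0 -12.0 131.0 | 
171 288 h 129.0 11.0 117.0 | 171 292 h 129.0 -4.0 123.0 | 171 296 h 138.0 -12.0 122.0 | 
174 288 h 129.0 10.0 108.0 | 174 292 h 131.0 -3.0 111.0 | 174 296 h 141.0 -10.0 109.0 | 
177 288 h 128.0 10.0 98.0 | 177 292 h 128.0 -5.0 104.0 | 177 296 h 140.0 -11.0 100.0 | 
180 288 h 127.0 9.0 89.0 | 180 292 h 126.0 -7.0 95.0 | 180 296 h 141.0 -10.0 90.0 | 
183 288 h 218.0 81.0 9.0 | 183 292 h 129.0 -4.0 83.0 | 183 296 h 157.0 2.0 67.0 | 
186 288 h 204.0 70.0 8.0 | 186 292 h 152.0 13.0 55.0 | 186 296 h 152.0 -2.0 61.0 | 
189 288 h 128.0 9.0 57.0 | 189 292 h 148.0 10.0 48.0 | 189 296 h 145.0 -8.0 56.0 | 
192 288 h 172.0 45.0 11.0 | 192 292 h 124.0 -9.0 56.0 | 192 296 h 144.0 -9.0 46.0 | 
195 288 h 132.0 13.0 33.0 | 195 292 h 134.0 -1.0 37.0 | 195 296 h 156.0 1.0 26.0 | 
198 288 h 127.0 9.0 26.0 | 198 292 h 114.0 -17.0 43.0 | 198 296 h 124.0 -24.0 41.0 | 
201 288 h 108.0 -6.0 31.0 | 201 292 h 118.0 -14.0 29.0 | 201 296 h 117.0 -30.0 36.0 |
```

The latch flew open: the force peaked at 6 N then vanished, and the tab now sits at x≈152. Next I'll lift, open the fingers and go above the stone.

```bash
python3 - <<'E'
from h import *
B=np.radians(-12.1)
delta([(np.array([.5036,.2451,.06]),Rt(B))])
E
```

```text
turn [0.    0.002 0.035] cm [18.42 24.56 -2.25]
```

>>> move_arm(deltas=[0, 0, 0, 0.5, 0, -4.5, 0.9, 0, 0, 0, 0.5, 0, -7, 0, 0, 0, 0.035, 5, 6, -7, -1, 0, 0, 0.035, 18.4, 24.6, -7, -1, 0, 0, 0.035, 18.4, 24.6, -7, -1, 0, 0, 0.035, 18.4, 24.6, -7, -1, 0, 0, 0.035, 18.4, 24.6, -7, -1, 0, 0, 0.035, 18.4, 24.6, -7, -1])

```text
time: 6.95
tool_pos: [0.504, 0.2436, 0.1082]
ee_rot: [3.14, 0.002, 2.93]
wrist_force: [1.0, 0.1, 0.4]
width: 0.0571
finger_force: 0.0
```

>>> move_arm(deltas=[0, 0, 0, 0, 0, 0, -1, 0, 0, 0, 0, 0, 0, -1, 0, 0, 0, 0, 0, 0, -1, 0, 0, 0, 0, 0, 0, -1])

```text
time: 7.35
tool_pos: [0.5054, 0.2405, 0.1076]
ee_rot: [-3.142, 0.0, 2.928]
wrist_force: [1.0, -0.1, 0.1]
width: 0.089
finger_force: 0.0
```

```bash
python3 - <<'E'
from h import *
B=np.radians(-12.1)
hold(); print(robot.get_obs()['tool_pos'])
delta([(np.array([.5036,.2451,.045]),Rt(B))])
E
```

```text
t 7.35 holder mm -42.8 240.8 107.6 rot [-3.1415  0.0004  2.9285] F [ 1.0101 -0.057   0.0634] w 0.089
[0.5054 0.2405 0.1076]
turn [-0.     0.    -0.002] cm [0.27 0.41 6.26]
```

>>> move_arm(deltas=[0, 0, 0, 0.3, 0.4, 3, -1, 0, 0, 0, 0.3, 0.4, 6.2, -1, 0, 0, 0, 0.3, 0.4, 6.2, -1, 0, 0, 0, 0.3, 0.4, 6.2, -1])

```text
time: 7.75
tool_pos: [0.5026, 0.2453, 0.0454]
ee_rot: [-3.141, -0.001, 2.929]
wrist_force: [0.1, -0.0, 0.2]
width: 0.094
finger_force: 0.0
```

```bash
python3 - <<'E'
from h import *
print(robot.get_obs()['tool_pos'],robot.get_obs()['width']); s=snap('scene')
M,o,f=cam(s); c=M.T@(np.array(robot.get_obs()['tool_pos'])-o); print('tip px',s['cx']-f*c[0]/c[2],s['cy']+f*c[1]/c[2])
cv2.imwrite('pics/c6.png',cv2.resize(s['image'][110:230,140:280,::-1],None,fx=5,fy=5,interpolation=2))
E
```

```text
[0.5026 0.2453 0.0454] 0.0939665632687526
tip px 191.75041401133382 189.96464756091427
```

View pics/c6.png

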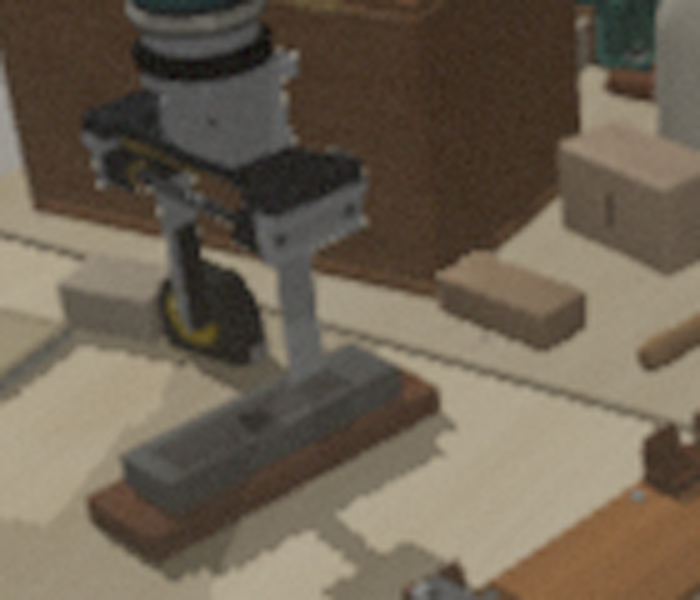

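The fingers straddle the stone at about crop pixels (198,328) and (303,370), again about 43 mm higher than reported. I'll check lateral centring with depth.

```bash
python3 - <<'E'
from h import *
s=snap('scene'); P=cloud(s); B=np.radians(-12.1); C=np.array([.5036,.2451])
bx=np.array([np.cos(B),np.sin(B)]);by=np.array([-bx[1],bx[0]])
for v in (172,176,180,182,183,184,186):
    print(v,[(u,((P[v,u,:2]-C)@bx*1000).round(),((P[v,u,:2]-C)@by*1000).round(),(P[v,u,2]*1000).round()) for u in range(196,206)])
for v in (164,170,174,176,178):
    print(v,[(u,((P[v,u,:2]-C)@bx*1000).round(),((P[v,u,:2]-C)@by*1000).round(),(P[v,u,2]*1000).round()) for u in range(174,184)])
E
```

```text
172 [(196, np.float64(-12.0), np.float64(-53.0), np.float64(134.0)), (197, np.float64(-10.0), np.float64(-55.0), np.float64(134.0)), (198, np.float64(-8.0), np.float64(-57.0), np.float64(134.0)), (199, np.float64(-6.0), np.float64(-58.0), np.float64(133.0)), (200, np.float64(-4.0), np.float64(-61.0), np.float64(133.0)), (201, np.float64(1.0), np.float64(-58.0), np.float64(130.0)), (202, np.float64(5.0), np.float64(-57.0), np.float64(128.0)), (203, np.float64(133.0), np.float64(115.0), np.float64(10.0)), (204, np.float64(136.0), np.float64(113.0), np.float64(10.0)), (205, np.float64(140.0), np.float64(114.0), np.float64(8.0))]
176 [(196, np.float64(-11.0), np.float64(-48.0), np.float64(119.0)), (197, np.float64(-13.0), np.float64(-55.0), np.float64(122.0)), (198, np.float64(-9.0), np.float64(-55.0), np.float64(120.0)), (199, np.float64(-9.0), np.float64(-59.0), np.float64(122.0)), (200, np.float64(-5.0), np.float64(-59.0), np.float64(120.0)), (201, np.float64(-0.0), np.float64(-57.0), np.float64(117.0)), (202, np.float64(4.0), np.float64(-56.0), np.float64(115.0)), (203, np.float64(8.
[... 5695 characters left out ...]
p.float64(23.0)), (183, np.float64(55.0), np.float64(122.0), np.float64(26.0))]
178 [(174, np.float64(47.0), np.float64(167.0), np.float64(5.0)), (175, np.float64(49.0), np.float64(163.0), np.float64(6.0)), (176, np.float64(50.0), np.float64(158.0), np.float64(7.0)), (177, np.float64(50.0), np.float64(153.0), np.float64(9.0)), (178, np.float64(48.0), np.float64(143.0), np.float64(14.0)), (179, np.float64(52.0), np.float64(143.0), np.float64(12.0)), (180, np.float64(51.0), np.float64(136.0), np.float64(15.0)), (181, np.float64(53.0), np.float64(132.0), np.float64(16.0)), (182, np.float64(54.0), np.float64(128.0), np.float64(17.0)), (183, np.float64(56.0), np.float64(125.0), np.float64(17.0))]
```

Lateral centring is within 1.5 mm. I'll descend and feel for the bench.

>>> move_arm(deltas=[0, 0, 0, 0, 0, 3.5, -1, 0, 0, 0, 0, 0, 7, -1, 0, 0, 0, 0, 0, 8.1, -1, 0, 0, 0, 0, 0, 8.1, -1, 0, 0, 0, 0, 0, 8.1, -1])

```text
time: 8.35
tool_pos: [0.504, 0.2469, -0.0334]
ee_rot: [3.14, 0.003, 2.931]
wrist_force: [-0.3, 0.6, -0.0]
width: 0.0937
finger_force: 0.0
```

>>> move_arm(deltas=[0, 0, 0, 0, 0, 0.15, -1, 0, 0, 0, 0, 0, 0.3, -1, 0, 0, 0, 0, 0, 0.3, -1])

```text
time: 8.65
tool_pos: [0.5034, 0.2468, -0.0373]
ee_rot: [3.14, 0.002, 2.931]
wrist_force: [0.8, 0.4, 2.4]
width: 0.0939
finger_force: 1.1
```

>>> move_arm(deltas=[0, 0, 0, 0, 0, 0.15, -1, 0, 0, 0, 0, 0, 0.25, -1, 0, 0, 0, 0, 0, 0.25, -1])

```text
time: 8.95
tool_pos: [0.5034, 0.2468, -0.0375]
ee_rot: [3.14, 0.002, 2.931]
wrist_force: [-4.1, -1.5, 13.0]
width: 0.0938
finger_force: 6.6
```

The bench is at reported z = −37.5 mm. I'll rise a little and grip.

>>> move_arm(deltas=[0, 0, 0, 0, 0, -0.55, -1, 0, 0, 0, 0, 0, -0.55, 1, 0, 0, 0, 0, 0, -0.55, 1, 0, 0, 0, 0, 0, -0.55, 1, 0, 0, 0, 0, 0, -0.55, 1, 0, 0, 0, 0, 0, -0.55, 1, 0, 0, 0, 0, 0, -0.55, 1])

```text
time: 9.65
tool_pos: [0.5019, 0.2464, -0.0362]
ee_rot: [-3.141, -0.001, 2.931]
wrist_force: [0.5, -0.2, -3.0]
width: 0.0676
finger_force: 30.0
```

>>> move_arm(deltas=[0, 0, 0, 0, 0, -1, 1, 0, 0, 0, 0, 0, -3, 1, 0, 0, 0, 0, 0, -6, 1, 0, 0, 0, 0, 0, -9, 1, 0, 0, 0, 0, 0, -12, 1, 0, 0, 0, 0, 0, -12, 1, 0, 0, 0, 0, 0, -12, 1])

```text
time: 10.35
tool_pos: [0.5023, 0.2462, 0.0844]
ee_rot: [3.142, 0.0, 2.931]
wrist_force: [-0.3, 0.5, -4.2]
width: 0.0677
finger_force: 30.0
```

```bash
python3 - <<'E'
from h import *
o=robot.get_obs(); print(o['time'],o['tool_pos'],o['ee_rot'],o['width'],o['finger_force'],o['wrist_force'])
s=snap('scene','c7.png'); P=cloud(s)
cv2.imwrite('pics/c7.png',cv2.resize(s['image'][70:230,110:310,::-1],None,fx=3.8,fy=3.8,interpolation=2))
E
```

```text
10.35 [0.5023 0.2462 0.0844] [3.1416 0.0003 2.9308] 0.06765157282282361 29.996894001960754 [-0.2585  0.5331 -4.2318]
```

View pics/c7.png

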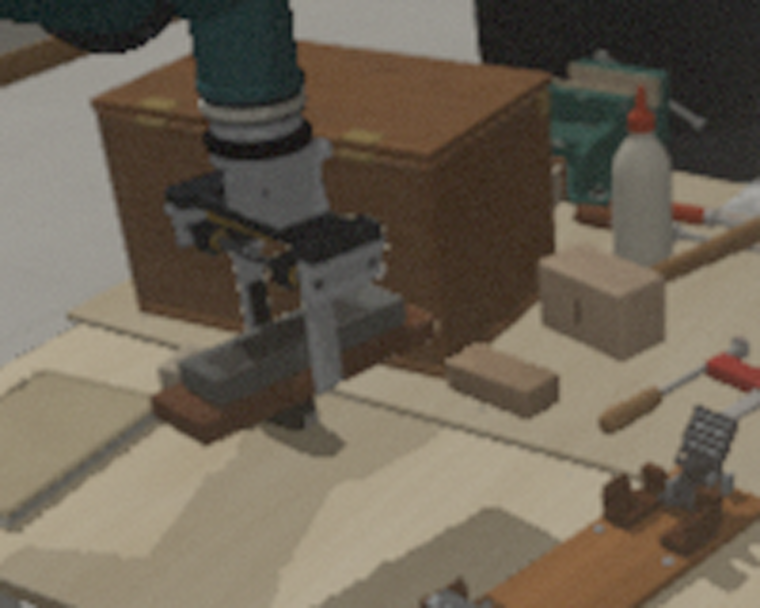

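The stone is gripped (67.7 mm, 30 N) and hangs level, and the latch stands open at (705,435). Next I'll tilt it and carry it over the holder.

```bash
cat >> h.py <<'E'
def tgt(Nx,Nz,t,dx=1.8,L=36.2,y=0):
    a=np.array([np.cos(t),np.sin(t)]);u=np.array([-np.sin(t),np.cos(t)])
    p=np.array([Nx,Nz])+112.5*a-dx*a-L*u
    return W(p[0],y,p[1]),Rt(A,t)
def ax(): # check: far direction of tool axis
    o=robot.get_obs(); return -R.from_euler('xyz',o['ee_rot']).as_matrix()[:,0]
E
python3 - <<'E'
from h import *
print('axis of target, z>0 wanted', -Rt(A,.24).as_matrix()[:,0])
delta([tgt(-97,61,.24)])
E
```

```text
axis of target, z>0 wanted [ 0.9563 -0.1703 -0.2377]
turn [ 0.002  0.237 -0.035] cm [ -7.56 -24.28   3.08]
```

```bash
sed -i "s/from_euler('y',tilt)/from_euler('y',-tilt)/" h.py; python3 - <<'E'
from h import *
print('axis', -Rt(A,.24).as_matrix()[:,0])
delta([tgt(-97,61,.24)])
E
```

```text
axis [ 0.9563 -0.1703  0.2377]
turn [-0.006 -0.243 -0.034] cm [ -7.56 -24.28   3.08]
```

>>> move_arm(deltas=[-0.002, -0.08, -0.012, -2, -5, 0, 1, -0.006, -0.16, -0.034, -4, -10, 0, 1, -0.006, -0.243, -0.034, -6, -15, 0, 1, -0.006, -0.243, -0.034, -7.6, -20, 0, 1, -0.006, -0.243, -0.034, -7.6, -24.3, 0, 1, -0.006, -0.243, -0.034, -7.6, -24.3, 2, 1, -0.006, -0.243, -0.034, -7.6, -24.3, 3.1, 1, -0.006, -0.243, -0.034, -7.6, -24.3, 3.1, 1])

```text
time: 11.2
tool_pos: [0.5219, -0.0064, 0.0483]
ee_rot: [3.14, 0.233, 2.964]
wrist_force: [-0.5, 0.7, -4.4]
width: 0.0679
finger_force: 30.0
```

```bash
python3 - <<'E'
from h import *
hold(); s=snap('scene'); M,o,f=cam(s); P=cloud(s)
def px(p):
    c=M.T@(p-o); return np.array([s['cx']-f*c[0]/c[2], s['cy']+f*c[1]/c[2]]).round(1)
ob=robot.get_obs(); Rr=R.from_euler('xyz',ob['ee_rot']).as_matrix(); p=np.array(ob['tool_pos'])
a=-Rr[:,0]; u=-Rr[:,2]; v=Rr[:,1]; print('a',a,'tilt',np.arcsin(a[2]))
for n,S in(('rigid',p+.0018*a+.0362*u),('world',p+.0018*a+np.array([0,0,.0362]))):
    print(n,'N',[px(S-.1125*a+k*.034*v) for k in(-1,1)],'Ntop',[px(S-.1125*a+k*.034*v+.02*u) for k in(-1,1)],'F',[px(S+.1125*a+k*.034*v+.02*u) for k in (-1,1)],'stone near top',[px(S-.089*a+k*.025*v+.042*u) for k in(-1,1)], 'far',[px(S+.089*a-.025*v+.042*u)])
cv2.imwrite('pics/c8.png',cv2.resize(s['image'][130:260,200:340,::-1],None,fx=4.5,fy=4.5,interpolation=2))
E
```

```text
t 11.2 holder mm 16.7 0.6 48.3 rot [3.1396 0.233  2.9644] F [-0.531   0.7468 -4.3709] w 0.0679
a [ 0.9571 -0.1702  0.2344] tilt 0.2365762558133373
rigid N [array([246.1, 229.8]), array([227.6, 220.1])] Ntop [array([244.4, 224.6]), array([225.7, 214.9])] F [array([297.2, 173.1]), array([278.5, 165.8])] stone near top [array([246. , 211.6]), array([232.1, 204.7])] far [array([288.5, 171. ])]
world N [array([248.3, 228. ]), array([229.8, 218.3])] Ntop [array([246.6, 222.8]), array([227.9, 213.1])] F [array([299. , 171.6]), array([280.4, 164.4])] stone near top [array([248.2, 209.8]), array([234.3, 203. ])] far [array([290.4, 169.5])]
```

View pics/c8.png

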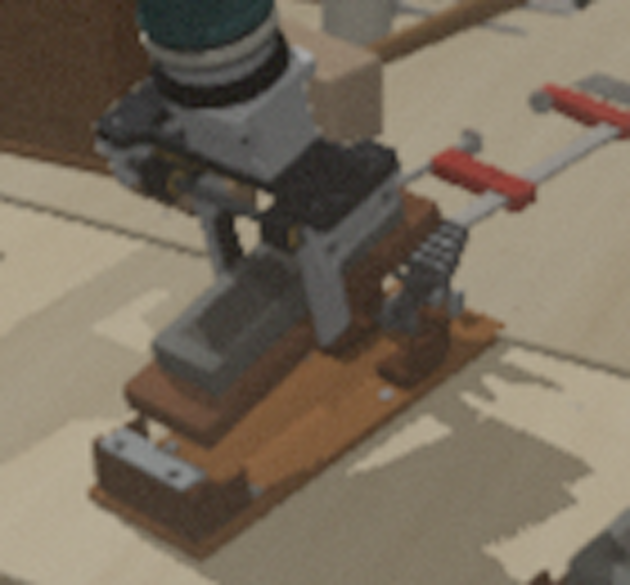

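The stone is tilted above the holder, with its near bottom corner at about pixel (246,228). I'll refine its position with depth on the end faces.

```bash
python3 - <<'E'
from h import *
hold(); s=snap('scene'); P=cloud(s)
ob=robot.get_obs(); Rr=R.from_euler('xyz',ob['ee_rot']).as_matrix(); p=np.array(ob['tool_pos'])
a=-Rr[:,0]; u=-Rr[:,2]; v=Rr[:,1]
def st(n,u0,v0,du=2,dv=1):
    q=P[v0-dv:v0+dv+1,u0-du:u0+du+1].reshape(-1,3)-p; print(n,'a',np.median(q@a*1000).round(1),'v',np.median(q@v*1000).round(1),'u',np.median(q@u*1000).round(1), 'holder x',np.median((q+p)[:,:2]@ex-O@ex)*1000,'z',np.median((q+p)[:,2])*1000)
st('wood end',236,221); st('wood end',239,222);st('wood end',233,219)
st('grey end',240,211); st('grey end',243,212); st('grey end',238,210)
st('grey top near',245,204,2,1); st('grey top',250,199,2,1); st('wood side',256,219,1,1); st('lip top',232,234)
print('side along', [(u0,v0,((P[v0,u0]-p)@v*1000).round(1)) for u0,v0 in((252,222),(258,217),(264,212))])
E
```

```text
t 11.25 holder mm 18.2 1.3 50.3 rot [3.1395 0.2366 2.9656] F [ 0.0494 -0.5214 -3.6573] w 0.0676
wood end a -110.6 v -0.9 u 49.0 holder x -99.72709008615061 z 73.22476019674795
wood end a -110.3 v -10.7 u 51.1 holder x -99.56176163975321 z 75.35163209035223
wood end a -110.2 v 10.0 u 50.8 holder x -99.73697570425499 z 75.03460166353982
grey end a -87.3 v 1.9 u 63.6 holder x -80.52610545990679 z 93.06614381868184
grey end a -87.9 v -11.9 u 67.5 holder x -81.5119675517354 z 96.49976132142024
grey end a -86.8 v 10.1 u 62.8 holder x -79.85008892092543 z 92.3721554979906
grey top near a -69.7 v -5.5 u 78.0 holder x -66.63944957585322 z 111.10531609600693
grey top a -49.5 v -2.7 u 77.0 holder x -46.63619125847707 z 115.1756593487494
wood side a -30.1 v 19.9 u -33.5 holder x -0.5615947068617344 z 12.29972608941987
lip top a -138.7 v -5.7 u 28.6 holder x -121.78598199237139 z 46.75136882457353
side along [(252, 222, np.float64(-34.2)), (258, 217, np.float64(27.5)), (264, 212, np.float64(29.5))]
```

The rigid tool-length model fits: the end face is at −110.4 where −110.7 was predicted. Now I'll lower.

```bash
python3 - <<'E'
from h import *
hold(); delta([tgt(-96,26,.24),tgt(-96,20,.24),tgt(-108,20,.24)])
E
```

```text
t 11.3 holder mm 19.6 1.7 51.9 rot [3.1394 0.2399 2.9664] F [ 0.054   0.3406 -3.3288] w 0.0676
turn [ 0.002 -0.     0.001] cm [ 0.77 -0.18  3.39]
turn [ 0.002 -0.     0.001] cm [ 0.91 -0.18  3.97]
turn [ 0.002 -0.     0.001] cm [ 2.08 -0.18  3.69]
```

>>> move_arm(deltas=[0.002, 0, 0, 0.2, -0.2, 1.2, 1, 0.002, 0, 0, 0.5, -0.2, 2.4, 1, 0.002, 0, 0, 0.8, -0.2, 3.4, 1, 0.002, 0, 0, 0.8, -0.2, 3.4, 1, 0.002, 0, 0, 0.8, -0.2, 3.4, 1])

```text
time: 11.8
tool_pos: [0.5255, -0.0088, 0.0179]
ee_rot: [-3.142, 0.242, 2.965]
wrist_force: [-0.6, 0.9, -4.0]
width: 0.068
finger_force: 30.0
```

>>> move_arm(deltas=[0, 0, 0, 0.04, 0, 0.2, 1, 0, 0, 0, 0.08, 0, 0.4, 1, 0, 0, 0, 0.1, 0, 0.5, 1, 0, 0, 0, 0.1, 0, 0.5, 1])

```text
time: 12.2
tool_pos: [0.5262, -0.0092, 0.0136]
ee_rot: [3.142, 0.243, 2.965]
wrist_force: [-0.5, 0.5, -3.9]
width: 0.0675
finger_force: 30.0
```

```bash
cat >> h.py <<'E'
def near(dx=1.8,L=36.2): # near bottom corner in holder mm
    o=robot.get_obs(); M=R.from_euler('xyz',o['ee_rot']).as_matrix(); a=-M[:,0];u=-M[:,2]
    S=np.array(o['tool_pos'])+(dx-112.5)/1000*a+L/1000*u; q=S[:2]-O
    print('N holder',(q@ex*1000).round(1),(q@ey*1000).round(1),(S[2]*1000).round(1),'tilt',np.arcsin(a[2]).round(3))
E
python3 - <<'E'
from h import *
hold(); near(); delta([tgt(-96,20,.24),tgt(-108,20.5,.24)])
E
```

```text
t 12.2 holder mm 21.4 -1.4 13.6 rot [3.1415 0.2432 2.9645] F [-0.5273  0.451  -3.8771] w 0.0675
N holder -94.7 -1.3 22.0 tilt 0.243
turn [-0.     0.003 -0.001] cm [0.19 0.14 0.2 ]
turn [-0.     0.003 -0.001] cm [ 1.34  0.14 -0.14]
```

>>> move_arm(deltas=[0, 0, 0, 0.05, 0.1, 0.15, 1, 0, 0, 0, 0.1, 0.1, 0.25, 1, 0, 0, 0, 0.1, 0.1, 0.25, 1])

```text
time: 12.5
tool_pos: [0.526, -0.008, 0.0109]
ee_rot: [3.142, 0.243, 2.965]
wrist_force: [0.0, 0.3, -2.8]
width: 0.0675
finger_force: 30.0
```

```bash
python3 - <<'E'
from h import *
hold(); near()
E
```

```text
t 12.5 holder mm 21.1 -0.2 10.9 rot [3.1415 0.2432 2.9647] F [ 0.0082  0.3226 -2.7643] w 0.0675
N holder -95.1 -0.2 19.3 tilt 0.243
```

Light contact on the near seat at z≈19.5. I'll slide the near end under the lip.

>>> move_arm(deltas=[0, 0, 0, 0.3, 0, -0.09, 1, 0, 0, 0, 0.6, 0, -0.17, 1, 0, 0, 0, 0.9, 0, -0.24, 1, 0, 0, 0, 0.9, 0, -0.24, 1])

```text
time: 12.9
tool_pos: [0.5162, -0.0063, 0.0109]
ee_rot: [-3.142, 0.243, 2.965]
wrist_force: [-0.1, 0.3, -4.2]
width: 0.0676
finger_force: 30.0
```

>>> move_arm(deltas=[0, 0, 0, 0.2, 0, -0.05, 1, 0, 0, 0, 0.4, 0, -0.1, 1, 0, 0, 0, 0.4, 0, -0.1, 1])

```text
time: 13.2
tool_pos: [0.5124, -0.0057, 0.0109]
ee_rot: [-3.142, 0.243, 2.965]
wrist_force: [-0.6, -0.0, -3.3]
width: 0.0677
finger_force: 30.0
```

```bash
python3 - <<'E'
from h import *
hold(); near()
E
```

```text
t 13.2 holder mm 7.3 -0.3 10.9 rot [-3.1416  0.2428  2.9647] F [-0.6057 -0.0263 -3.3459] w 0.0677
N holder -108.9 -0.2 19.5 tilt 0.243
```

No resistance, so the near end is under the lip. Now I'll lower the far end by turning about the near corner.

```bash
python3 - <<'E'
from h import *
delta([tgt(-109.5,20,.2),tgt(-110.3,20,.16),tgt(-110.8,20,.12),tgt(-111.2,20,.085)])
E
```

```text
turn [-0.     0.043 -0.001] cm [0.21 0.03 0.4 ]
turn [-0.     0.083 -0.001] cm [0.46 0.03 0.82]
turn [-0.     0.123 -0.001] cm [0.7  0.03 1.23]
turn [-0.     0.158 -0.001] cm [0.92 0.03 1.59]
```

>>> move_arm(deltas=[0, 0.021, 0, 0.1, 0, 0.2, 1, 0, 0.043, 0, 0.21, 0, 0.4, 1, 0, 0.063, 0, 0.33, 0, 0.61, 1, 0, 0.083, 0, 0.46, 0, 0.82, 1, 0, 0.103, 0, 0.58, 0, 1.02, 1, 0, 0.123, 0, 0.7, 0, 1.23, 1, 0, 0.123, 0, 0.7, 0, 1.23, 1])

```text
time: 13.9
tool_pos: [0.5093, -0.0052, -0.003]
ee_rot: [-3.142, 0.119, 2.965]
wrist_force: [-0.3, 0.2, -4.3]
width: 0.068
finger_force: 30.0
```

```bash
python3 - <<'E'
from h import *
hold(); near(); delta([tgt(-111.2,20,.1),tgt(-111.2,20,.08),tgt(-111.2,20,.07)])
E
```

```text
t 13.9 holder mm 4.2 -0.4 -3.0 rot [-3.1415  0.119   2.9645] F [-0.3329  0.1952 -4.2872] w 0.068
N holder -110.1 -0.3 19.8 tilt 0.119
turn [-0.     0.019 -0.001] cm [0.18 0.04 0.18]
turn [-0.     0.039 -0.001] cm [0.26 0.04 0.4 ]
turn [-0.     0.049 -0.001] cm [0.3  0.04 0.5 ]
```

>>> move_arm(deltas=[0, 0.01, 0, 0.1, 0, 0.09, 1, 0, 0.019, 0, 0.18, 0, 0.18, 1, 0, 0.029, 0, 0.22, 0, 0.29, 1, 0, 0.039, 0, 0.26, 0, 0.4, 1, 0, 0.039, 0, 0.26, 0, 0.4, 1])

```text
time: 14.4
tool_pos: [0.5071, -0.0047, -0.007]
ee_rot: [-3.142, 0.081, 2.965]
wrist_force: [0.1, 0.6, -3.7]
width: 0.0676
finger_force: 30.0
```

```bash
python3 - <<'E'
from h import *
hold(); near(); delta([tgt(-111.2,20,.065),tgt(-111.2,20,.055)])
E
```

```text
t 14.4 holder mm 1.9 -0.3 -7.0 rot [-3.1416  0.0808  2.9646] F [ 0.0949  0.6169 -3.6954] w 0.0676
N holder -111.4 -0.2 20.2 tilt 0.081
turn [-0.     0.016 -0.001] cm [0.04 0.03 0.19]
turn [-0.     0.026 -0.001] cm [0.08 0.03 0.3 ]
```

>>> move_arm(deltas=[0, 0.008, 0, 0.02, 0, 0.1, 1, 0, 0.016, 0, 0.04, 0, 0.19, 1, 0, 0.016, 0, 0.04, 0, 0.19, 1])

```text
time: 14.7
tool_pos: [0.5068, -0.0047, -0.0089]
ee_rot: [3.142, 0.065, 2.965]
wrist_force: [-0.1, 0.6, -4.0]
width: 0.0678
finger_force: 30.0
```

```bash
python3 - <<'E'
from h import *
hold(); near(); 
E
```

```text
t 14.7 holder mm 1.6 -0.3 -8.9 rot [3.1416 0.0648 2.9647] F [-0.1193  0.5868 -4.0231] w 0.0678
N holder -111.2 -0.2 20.1 tilt 0.065
```

>>> move_arm(deltas=[0, 0.005, 0, 0.02, 0, 0.06, 1, 0, 0.01, 0, 0.04, 0, 0.12, 1, 0, 0.01, 0, 0.04, 0, 0.12, 1])

```text
time: 15.0
tool_pos: [0.5065, -0.0046, -0.0092]
ee_rot: [-3.142, 0.055, 2.965]
wrist_force: [-3.4, 0.4, 2.5]
width: 0.0678
finger_force: 30.0
```

The heel now carries it. I'll release and lift off along the tool axis.

>>> move_arm(deltas=[0, 0, 0, 0, 0, -0.1, -1, 0, 0, 0, 0, 0, -0.1, -1, 0, 0, 0, 0, 0, -0.1, -1, 0, 0, 0, 0, 0, -0.1, -1, 0, 0, 0, 0, 0, -0.1, -1, 0, 0, 0, 0, 0, -2, -1, 0, 0, 0, 0, 0, -5, -1, 0, 0, 0, 0, 0, -8, -1])

```text
time: 15.8
tool_pos: [0.5014, -0.0038, 0.0701]
ee_rot: [-3.141, 0.053, 2.965]
wrist_force: [0.3, -0.3, -0.1]
width: 0.0941
finger_force: 0.0
```

```bash
python3 - <<'E'
from h import *
hold(); s=snap('scene'); P=cloud(s)
# stone top profile along holder
q=P.reshape(-1,3); d=q[:,:2]-O; x=d@ex*1000; y=d@ey*1000; z=q[:,2]*1000
for x0 in range(-125,116,15):
    m=(abs(x-x0)<6)&(abs(y)<18)&(z>15)&(z<100); print(x0,m.sum(),np.median(z[m]).round(1) if m.any() else '',end=' | ')
print(); delta([(W(78,0,80),Rt(A)),(W(78,0,64-37.5),Rt(A))])
cv2.imwrite('pics/c9.png',cv2.resize(s['image'][140:260,210:330,::-1],None,fx=5,fy=5,interpolation=2))
E
```

```text
t 15.8 holder mm -3.9 -0.4 70.1 rot [-3.1415  0.0535  2.9647] F [ 0.2652 -0.3201 -0.1236] w 0.0941
-125 99 34.2 | -110 35 49.6 | -95 39 43.0 | -80 43 63.7 | -65 38 65.2 | -50 37 66.0 | -35 36 67.5 | -20 37 68.2 | -5 31 69.4 | 10 33 70.2 | 25 30 70.7 | 40 16 71.8 | 55 9 72.9 | 70 16 74.1 | 85 22 74.3 | 100 2 53.5 | 115 3 53.9 | 
turn [ 0.001  0.065 -0.001] cm [-7.8   0.01  0.17]
turn [ 0.001  0.065 -0.001] cm [-7.46  0.    5.51]
```

View pics/c9.png

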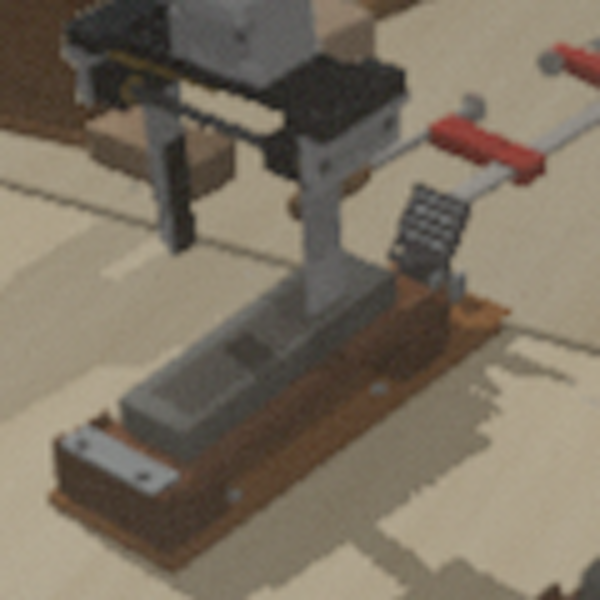

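The stone rests on the heel with a slope of 0.069, its near end under the lip and the latch open at (430,225). I'll close the fingers and press the far end.

>>> move_arm(deltas=[0, 0.065, 0, -4, 0, 0, 1, 0, 0.065, 0, -7.8, 0, 0.2, 1, 0, 0.065, 0, -7.8, 0, 0.2, 1, 0, 0.065, 0, -7.8, 0, 0.2, 1, 0, 0.065, 0, -7.8, 0, 0.2, 1, 0, 0.065, 0, -7.8, 0, 0.2, 1, 0, 0.065, 0, -7.8, 0, 0.2, 1, 0, 0.065, 0, -7.8, 0, 0.2, 1])

```text
time: 16.65
tool_pos: [0.5784, -0.0174, 0.0726]
ee_rot: [3.142, -0.009, 2.965]
wrist_force: [-0.2, -0.2, 0.0]
width: 0.0335
finger_force: 0.0
```

>>> move_arm(deltas=[0, 0, 0, 0, 0, 1.5, 1, 0, 0, 0, 0, 0, 3, 1, 0, 0, 0, 0, 0, 3.4, 1, 0, 0, 0, 0, 0, 3.8, 1, 0, 0, 0, 0, 0, 3.8, 1])

```text
time: 17.15
tool_pos: [0.5777, -0.0174, 0.0331]
ee_rot: [-3.142, -0.012, 2.965]
wrist_force: [0.4, 0.8, -0.1]
width: 0.0003
finger_force: 0.0
```

```bash
python3 - <<'E'
from h import *
hold()
E
```

```text
t 17.15 holder mm 73.6 -0.4 33.1 rot [-3.1415 -0.0117  2.9647] F [ 0.4294  0.774  -0.0973] w 0.0003
```

>>> move_arm(deltas=[0, 0, 0, 0, 0, 0.2, 1, 0, 0, 0, 0, 0, 0.4, 1, 0, 0, 0, 0, 0, 0.5, 1, 0, 0, 0, 0, 0, 0.5, 1])

```text
time: 17.55
tool_pos: [0.5781, -0.0175, 0.0286]
ee_rot: [-3.142, -0.011, 2.965]
wrist_force: [-0.1, 0.2, 0.1]
width: 0.0002
finger_force: 0.0
```

>>> move_arm(deltas=[0, 0, 0, 0, 0, 0.2, 1, 0, 0, 0, 0, 0, 0.4, 1, 0, 0, 0, 0, 0, 0.4, 1])

```text
time: 17.85
tool_pos: [0.5782, -0.0174, 0.0248]
ee_rot: [-3.142, -0.01, 2.965]
wrist_force: [1.2, 0.3, -0.6]
width: 0.0009
finger_force: 0.0
```

>>> move_arm(deltas=[0, 0, 0, 0, 0, 0.2, 1, 0, 0, 0, 0, 0, 0.4, 1, 0, 0, 0, 0, 0, 0.4, 1])

```text
time: 18.15
tool_pos: [0.5785, -0.0175, 0.0245]
ee_rot: [-3.141, -0.009, 2.965]
wrist_force: [-5.1, 0.4, 12.1]
width: 0.0008
finger_force: 6.0
```

```bash
cat > prof.py <<'E'
from h import *
def prof():
    s=snap('scene'); q=cloud(s).reshape(-1,3); d=q[:,:2]-O; x=d@ex*1000; y=d@ey*1000; z=q[:,2]*1000
    for x0 in range(-80,90,20):
        m=(abs(x-x0)<6)&(abs(y)<20)&(z>50)&(z<85); print(x0,np.median(z[m]).round(1) if m.any() else '',end=' | ')
    print()
    m=(abs(y)<18)&(z>60)&(z<95)&(x>110)&(x<190); print('tab x,z',np.median(x[m]),np.median(z[m]),m.sum())
    return s
E
python3 - <<'E'
from prof import *
hold(); prof()
E
```

```text
t 18.15 holder mm 74.4 -0.4 24.5 rot [-3.1415 -0.0085  2.9648] F [-5.1299  0.3539 12.0633] w 0.0008
-80 62.0 | -60 61.9 | -40 62.3 | -20 62.3 | 0 62.1 | 20 62.2 | 40 62.3 | 60 64.1 | 80 62.4 | 
tab x,z 124.17061551823168 78.92456541081594 111
```

The stone is level at 62 mm and the tab is back at x≈124, so the latch is shut. I'll lift off and check.

>>> move_arm(deltas=[0, 0, 0, 0, 0, -1, 1, 0, 0, 0, 0, 0, -4, 1, 0, 0, 0, 0, 0, -8, 1, 0, 0, 0, 3, 0, -12, 1, 0, 0, 0, 6, 0, -15, 1, 0, 0, 0, 10, 0, -16, 1, 0, 0, 0, 10, 0, -16, 1, 0, 0, 0, 10, 0, -16, 1])

```text
time: 19.0
tool_pos: [0.4816, -0.0001, 0.1829]
ee_rot: [3.142, -0.007, 2.965]
wrist_force: [0.5, -0.5, -0.2]
width: 0.0002
finger_force: 0.0
```

```bash
python3 - <<'E'
from prof import *
hold(); s=prof(); cv2.imwrite('pics/c10.png',cv2.resize(s['image'][130:300,150:450,::-1],None,fx=2.6,fy=2.6,interpolation=2))
E
```

```text
t 19.0 holder mm -24.0 -0.3 182.9 rot [ 3.1415 -0.0074  2.9649] F [ 0.5399 -0.5169 -0.17  ] w 0.0002
-80 61.9 | -60 62.6 | -40 62.3 | -20 62.5 | 0 62.8 | 20 62.2 | 40 62.1 | 60 62.2 | 80 62.0 | 
tab x,z 124.4990326037143 78.8218517523126 107
```

View pics/c10.png

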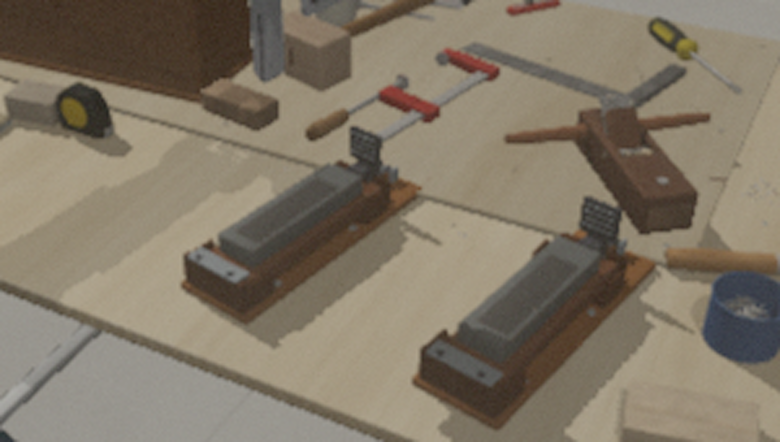

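Both stones sit level with their tabs upright: the newly stowed one at (365,145), the other at (600,215). The bystanders are where they were.

```bash
python3 -c "
from bench import robot
print(robot.close_job())"
```

```text
the job is handed in; nothing more can be done
None
```

The loose oilstone is fully home in the empty holder with the latch shut over it, nothing else was moved, and the job was handed in at about 19 s; the reported tool height read about 37 mm low, so I corrected for it by touch.

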